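# Stack up the lunch carrier

### The job

Put the steel lunch carrier together on its base, one piece at a time from the bottom up: the deep tin in the base, on it the divided tin, then the shallow tin, and last the lid, each upright with its foot fully home in the one below before the next goes on. Set every piece down rather than dropping it, and leave the lunch box, the spinning top, the marble jar and the clamp with its sticks where they are.

Things in the scene. Friction and masses are not known exactly. Their poses are not given: they have to be found in the camera images.
- carrier_base: Base of the lunch carrier: dark steel round dish, 76 mm in diameter, 14 mm high, with a round recess 59 mm wide and 6 mm deep in its top; fixed. Origin: centre of its underside, on the ledge. A tin's 5 mm foot goes into the recess and its shoulder rests on the rim: the tin's underside is then 9 mm above this origin. Yaw does not matter.
- deep_tin_mid (a point): Deep tin, the tallest: open round steel tin, outside 64 mm, mouth 59 mm, 75 mm high with foot, loose, upright. Centred foot below, 50 mm wide (chamfered to 44), 5 mm high: it drops into the mouth below (4.5 mm play all round), the shoulder resting on that rim. Point: on the axis, half-way up (37.5 mm above the underside); z up. Grip across the diameter at any yaw. 160 g.
- divided_tin_mid (a point): Divided tin, with thin T-shaped partitions inside: open round steel tin, outside 64 mm, mouth 59 mm, 58 mm high with foot, loose, upright. Centred foot below, 50 mm wide (chamfered to 44), 5 mm high: it drops into the mouth below (4.5 mm play all round), the shoulder resting on that rim. Point: on the axis, half-way up (29 mm above the underside); z up. Grip across the diameter at any yaw. 150 g.
- shallow_tin_mid (a point): Shallow tin, the lowest, no partitions: open round steel tin, outside 64 mm, mouth 59 mm, 44 mm high with foot, loose, upright. Centred foot below, 50 mm wide (chamfered to 44), 5 mm high: it drops into the mouth below (4.5 mm play all round), the shoulder resting on that rim. Point: on the axis, half-way up (22 mm above the underside); z up. Grip across the diameter at any yaw. 110 g.
- lid_knob (a point): Lid: steel disc 64 mm wide, 5 mm thick, on a foot like the tins' (50 mm wide, 5 mm high, fits the 59 mm mouth), with an upright dark wooden knob 18 to 20 mm thick and 30 mm tall; 40 mm high in all, 80 g, loose, right way up. Point: on the knob's axis, 30 mm above the underside, 20 mm above the disc's top, 10 mm below the knob's top; z up. Grip the knob, fingertips just above the disc.
- lunch_box: Bystander, leave alone: blue plastic lunch box with white snap latches, 116 (its x) x 171 (its y) x 58 mm high. Origin: centre of its underside.
- spinning_top: Bystander, leave alone: small wooden spinning top, 48 mm in diameter, 61 mm high, standing on its crown, point up. Origin: centre of its underside.
- marble_jar: Bystander, leave alone: green glass marble jar with aluminium twist cap, 66 mm in diameter, 68 mm high. Origin: centre of its underside.
- clamp: Bystander, leave alone: steel bulldog clamp lying flat, 55 mm wide (y), 29 mm high, gripping two thin pine sticks. Origin: under the clamp's middle; the wire loop reaches 36 mm to its -x side, the sticks 121 mm to its +x side.

How it is judged:
By the outcome, as a careful person would: the job done as asked, in the order asked, and still so for the second after the job is handed in, with the robot touching nothing.
It also fails if it takes over 138 s, if anything falls off the work surface, if the arm or the gripper's body presses on something with over 40 N, if the wrist force passes 120 N, or if a joint passes its speed limit or range.

### The arm

A 7-joint arm with a two-finger parallel gripper is mounted at the origin on the work surface. World frame = base frame: x ahead of the robot, y to its left, z up, the work surface at z = 0. Lengths are in m, angles in rad, forces in N, time in s.
With the tool pointing down it reaches from about 0.4 to 0.875 m from the base axis. Payload 19.3 kg.
Tool frame: the origin (TCP) lies between the finger pads; the fingertips stand 17 mm ahead of it and the grasp point (between the pads) lies 2 mm behind it (bot.finger_overhang is the distance from the TCP to the fingertips, in m); z points along the fingers, y is the line along which they close (so a half turn about z gives the same grasp; the last joint's range is limited). The gripper opens to 85 mm and grips with 20 to 120 N. Pads are 22 mm wide; open, the fingers measure 114 mm over their backs; the gripper's body (76 mm by 85 mm) begins 54 mm behind the grasp point. The pads swing forward as they close: fully open they stand 13 mm farther back than shut.
Start: joints at [-0.07, 0.521, -0.036, 1.599, 0.021, 1.021, -0.113], TCP at [0.625, -0, 0.248] pointing down, gripper open.
Joint ranges: [-2.91, 2.91], [-0.3, 2.13], [-1.5, 1.42], [0.17, 2.43], [-1.26, 4.41], [0.16, 1.93], [-2.52, 2.52]. Speed limits (rad/s): [1.89, 1.89, 2.39, 2.39, 3.01, 3.01, 3.01].

### API

Orientations are given as [roll, pitch, yaw] about the fixed x, y, z axes, in that order (R = Rz(yaw) Ry(pitch) Rx(roll)).
In Python, from workcell import observe, grab_frame, bot gives the robot as it stands.
- The arm moves only by the shell command python3 -m crank 'ROWS' [FORCE]. ROWS is a JSON object of lists of equal length, an entry for each row: "linear": the shift along the world's x, y, z each as a share of 0.25 m, from -1 to 1, a list of three; "delta_rot": the turn, a rotation vector about the world's x, y, z each as a share of 30 degrees, from -1 to 1, a list of three; "fingers": the opening, from -1 (shut) to 1 (fully open). In form: {"linear": [[dx, dy, dz], ...], "delta_rot": [[rx, ry, rz], ...], "fingers": [fingers, ...]}. A call has 1 to 5 rows; each row is the pose to reach, as a shift and turn from the pose commanded when the call began; what a row does not reach only later rows make up. A row lasts 1/10 s, in which the tool goes at most 50 mm and 8.59 degrees, less where a joint would pass 70% of its speed; a pose out of reach is approached as far as the arm can. A call with a number of a shift or a turn outside -1 to 1 is refused whole. A call with a gripper value outside its range is refused whole. The fingers move at their own pace and stop on an object; FORCE is the grip in N (left out, the last holds). Time passes only in rows, so rows that repeat a pose let the fingers close. It gives the time, the measured TCP pose, the force, the opening and the grip force at its end, in the units of the state.
- observe(): the state, without advancing time (a new reading comes with each control period).
- grab_frame(name): name is "scene" or "side" or "wrist"; returns a dict with "image" (420x560x3 uint8, red, green, blue), "mtx" (3x3 intrinsics, pixels), "xyz" and "orientation" of the camera in the world. Camera axes: x right, y down, z forward; pixel columns grow to the right and rows downward; lengths in m; the calibration is good to about 2 mm. A picture is of the moment at which its call begins. There is no depth.
- bot.job_done(): hands the job in; it is judged then, once.
The state is a dict: "clock": time; "qpos": joint angles; "qd": joint speeds; "joint_efforts": joint torques, N m; "position": TCP position; "tool_rot": TCP orientation; "force": force on the tool from outside, world axes, zero at the start; "moment": the same for the moment, N m; "grip_width": finger opening in m; "finger_force": force on a finger pad.
Only numpy, scipy, OpenCV 4.12 (cv2) and the standard library are available. Lean on these libraries where they do the work, as an engineer would, in place of code of your own. Each camera call takes 0.05 s, during which the arm holds its last target. There are 200 camera calls.

## Working session

There is one attempt and no reset: what is moved stays moved. The work goes in short steps, Python scripts to look and compute and a shell command to move; the robot and the scene stay as the last step left them, time stands still between calls to the robot, and variables do not carry over. Pictures are saved under pics/ and viewed, at most 16 in all, crops included, and the job is handed in when it is done.

```bash
mkdir -p pics; ls; python3 - <<'E'
from workcell import observe, grab_frame, bot
import cv2,json,numpy as np
for n in ["scene","side"]:
    f=grab_frame(n); cv2.imwrite(f"pics/{n}0.png",f["image"][:,:,::-1])
    print(n,np.array(f["mtx"]).tolist(),f["xyz"],f["orientation"])
s=observe(); print(s)
E
```

```text
pics
scene [[536.3204415401862, 0.0, 284.5354465363213], [0.0, 536.3204415401862, 204.52636835993363], [0.0, 0.0, 1.0]] [ 1.08656122 -0.58731001  0.69104622] [-2.2217345  -0.01114632  0.73094475]
side [[482.4873470695451, 0.0, 282.6970719517877], [0.0, 482.4873470695451, 205.0720341210162], [0.0, 0.0, 1.0]] [0.22394852 0.85642339 0.76598865] [-2.25764538 -0.0064068  -2.76674739]
{'clock': 0.1, 'qpos': array([-0.07020608,  0.52192571, -0.03632007,  1.5999114 ,  0.02120908,
        1.02106144, -0.1128078 ]), 'qd': array([-0.00075253, -0.00070454, -0.00140731, -0.0006155 , -0.00107234,
       -0.00046484,  0.00017408]), 'joint_efforts': array([ 6.00351588e-03, -9.28489351e+01,  1.98515877e+00, -3.70530617e+01,
        1.82421418e-02,  5.33716375e-03, -2.83208755e-05]), 'position': array([ 6.24748450e-01, -3.24050523e-05,  2.47815419e-01]), 'tool_rot': array([-3.14067485e+00,  7.30079410e-05,  1.57078131e+00]), 'force': array([-0.54044956,  0.31184099,  0.66422688]), 'moment': array([ 0.05483984,  0.0262028 , -0.0153695 ]), 'finger_force': 0.0, 'grip_width': 0.08543509727426245}
```

View pics/scene0.png

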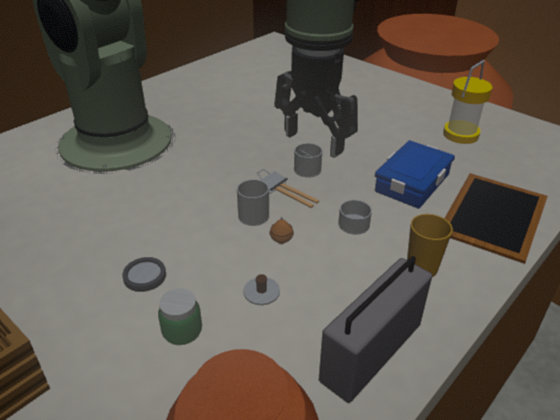

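View pics/side0.png

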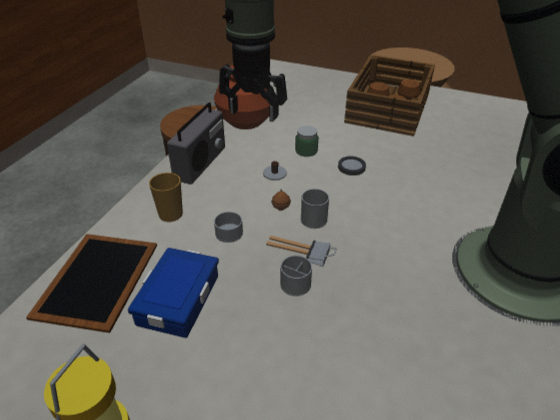

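The scene view shows base (145,272), deep tin rim (253,190), divided rim (308,152), shallow rim (355,210) and lid knob top (262,277). The side view shows the same pieces at (352,165), (315,199), (296,266), (229,221) and (275,164).

```bash
cat > h.py <<'E'
import numpy as np,cv2
from scipy.spatial.transform import Rotation as R
from scipy.optimize import least_squares
from workcell import observe, grab_frame, bot
def cam(n):
    f=grab_frame(n); f["R"]=R.from_euler("xyz",f["orientation"]).as_matrix(); return f
def proj(f,P):
    c=(np.atleast_2d(P)-f["xyz"])@f["R"]; return c[:,:2]/c[:,2:]*[f["mtx"][0][0],f["mtx"][1][1]]+[f["mtx"][0][2],f["mtx"][1][2]]
def ray(f,uv,z):
    d=f["R"]@np.linalg.solve(f["mtx"],[uv[0],uv[1],1]); return f["xyz"]+d*(z-f["xyz"][2])/d[2]
def tri(fs,uvs):
    return least_squares(lambda p:np.concatenate([proj(f,p)[0]-u for f,u in zip(fs,uvs)]),[.6,0,.05])
def circ(f,im,c,r,k=1,col=(0,0,255)):
    t=np.linspace(0,2*np.pi,80); p=proj(f,np.c_[c[0]+r*np.cos(t),c[1]+r*np.sin(t),c[2]+0*t])
    cv2.polylines(im,[np.round((p+.5)*k-.5).astype(int)],True,col,1)
E
python3 - <<'E'
from h import *
a,b=cam("scene"),cam("side")
D=dict(base=((145,271),(352,165),.014,.038),deep=((253,190),(315,199),.075,.032),div=((308,152),(296,266),.058,.032),shal=((355,210),(229,221),.044,.032),lid=((262,277),(275,164),.040,.01))
im=[cv2.resize(f["image"][:,:,::-1],None,fx=3,fy=3,interpolation=cv2.INTER_CUBIC) for f in (a,b)]
for n,(u,v,z,r) in D.items():
    s=tri([a,b],[u,v]); print(n,s.x.round(4),"res",s.fun.round(1),"rayA",ray(a,u,z)[:2].round(4),"rayB",ray(b,v,z)[:2].round(4))
    p=(ray(a,u,z)+ray(b,v,z))/2
    for f,i in zip((a,b),im): circ(f,i,p,r,3); circ(f,i,[p[0],p[1],0.01 if n!="base" else 0],.032 if n!="base" else .038,3,(0,255,0))
cv2.imwrite("pics/o1.png",im[0][330:930,330:1130]);cv2.imwrite("pics/o2.png",im[1][400:950,580:1180])
E
```

```text
base [ 0.4436 -0.2338  0.0113] res [-0.1 -0.1 -0.2  0.1] rayA [ 0.4465 -0.2351] rayB [ 0.4425 -0.2307]
deep [0.4696 0.0171 0.0702] res [-0.2 -0.1 -0.2  0.1] rayA [0.4748 0.0125] rayB [0.4676 0.0225]
div [0.4421 0.2192 0.0555] res [-0.6 -0.2 -0.5  0.1] rayA [0.446  0.2163] rayB [0.4405 0.2207]
shal [0.6364 0.1326 0.042 ] res [-0.5 -0.1 -0.6  0.1] rayA [0.6387 0.1309] rayB [0.634  0.1338]
lid [ 0.6272 -0.1224  0.0383] res [-0.3 -0.1 -0.4  0.1] rayA [ 0.6289 -0.1235] rayB [ 0.6254 -0.1211]
```

View pics/o1.png

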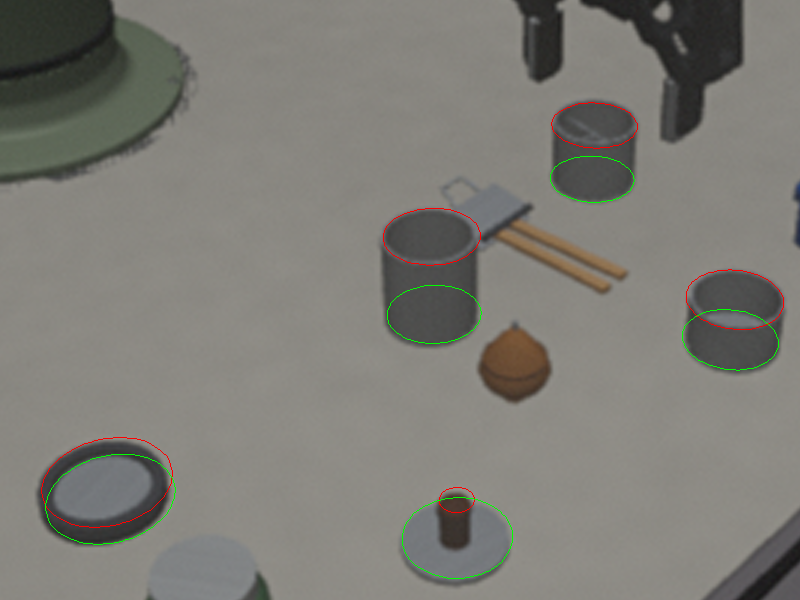

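The overlay fits the objects to within a few mm. I'll work out the bystander positions and move above the deep tin.

```bash
python3 -m crank '{"linear":[[-0.2,0.02,0],[-0.4,0.04,0],[-0.6,0.07,0],[-0.62,0.07,0],[-0.62,0.07,0]],"delta_rot":[[0,0,0],[0,0,0],[0,0,0],[0,0,0],[0,0,0]],"fingers":[1,1,1,1,1]}'; python3 - <<'E'
from h import *
a,b=cam("scene"),cam("side")
for n,u,v in [("top",(281,222),(281,193)),("clampmid",(273,181),(319,251)),("stickend",(316,203),(268,242)),("loop",(263,172),(335,252)),("jarcap",(179,302),(307,133)),("boxcorner nearest",(400,187),(205,255))]:
    s=tri([a,b],[u,v]); print(n,s.x.round(3),s.fun.round(1))
w=cam("wrist"); cv2.imwrite("pics/w1.png",w["image"][:,:,::-1]); print(w["xyz"],w["R"].round(3).tolist(),w["mtx"],observe()["position"])
E
```

```text
clock: 0.7
position: [0.4695, 0.0176, 0.2489]
tool_rot: [3.141, -0.0, 1.571]
force: [1.3, 0.5, 0.5]
grip_width: 0.0851
finger_force: 0.0
top [ 0.561 -0.     0.049] [-0.  -0.  -0.1  0. ]
clampmid [0.423 0.123 0.016] [-0.7 -0.2 -0.7  0.2]
stickend [0.54  0.132 0.01 ] [-0.2 -0.1 -0.3  0.1]
loop [0.389 0.124 0.025] [-1.7 -0.6 -1.6  0.6]
jarcap [ 0.587 -0.266  0.063] [-0. -0. -0.  0.]
boxcorner nearest [0.648 0.253 0.041] [-7.2 -0.5 -7.2  0.3]
[0.46984665 0.09701173 0.37321999] [[1.0, -0.002, 0.002], [-0.001, -0.95, -0.312], [0.002, 0.312, -0.95]] [[291.41635845   0.         277.68782785]
 [  0.         291.41635845 207.518303  ]
 [  0.           0.           1.        ]] [0.47122881 0.01742519 0.24832678]
```

View pics/w1.png

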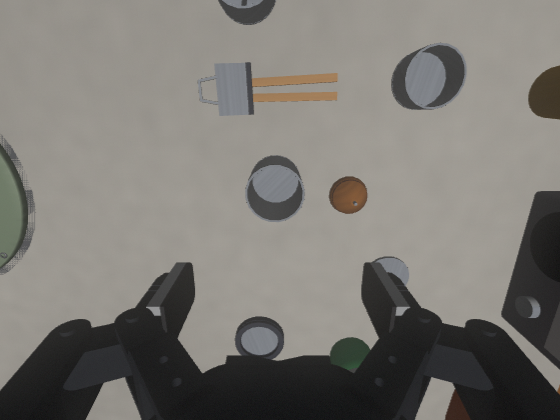

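The wrist view shows the deep tin rim at about (275,190), the base at (260,338), the shallow tin at (435,77), the top at (348,195) and the clamp at (235,90). I'll refine these by fitting projected rim circles to image edges.

```bash
cat >> h.py <<'E'
def refine(fs,p,r,span=.012):
    "p: xyz of a circle, radius r: best xy by edge strength along the projected circle"
    t=np.linspace(0,2*np.pi,120,endpoint=False); G=[]
    for f in fs:
        g=cv2.GaussianBlur(cv2.cvtColor(f["image"],cv2.COLOR_RGB2GRAY).astype(np.float32),(0,0),1)
        gx,gy=cv2.Sobel(g,cv2.CV_32F,1,0),cv2.Sobel(g,cv2.CV_32F,0,1); G.append((gx,gy))
    def score(x,y):
        s=0
        for f,(gx,gy) in zip(fs,G):
            c=np.c_[x+r*np.cos(t),y+r*np.sin(t),p[2]+0*t]; q=proj(f,c).astype(np.float32); n=np.roll(q,-1,0)-np.roll(q,1,0); n/=np.linalg.norm(n,axis=1)[:,None]+1e-9
            m=[cv2.remap(k,q[:,:1],q[:,1:],cv2.INTER_LINEAR)[:,0] for k in (gx,gy)]
            s+=np.minimum(abs(m[0]*n[:,1]-m[1]*n[:,0]),80).mean()
        return s
    best=np.array(p[:2])
    for h,st in ((span,.001),(.0015,.00025)):
        g=np.arange(-h,h+st/2,st); best=max(((score(best[0]+i,best[1]+j),best[0]+i,best[1]+j) for i in g for j in g))[1:]
    return np.array(best)
E
python3 - <<'E'
from h import *
a,b,w=cam("scene"),cam("side"),cam("wrist")
T=dict(deep=((.4696,.0171,.075),.032),base=((.4436,-.2338,.014),.038),shal=((.6364,.1326,.044),.032),div=((.4421,.2192,.058),.032),lid=((.627,-.1224,.010),.032))
k=3; im=cv2.resize(w["image"][:,:,::-1],None,fx=k,fy=k,interpolation=cv2.INTER_CUBIC)
for n,(p,r) in T.items():
    o=[refine([f],p,r) for f in (a,b)]
    if n in("deep","base","shal"):
        q=refine([w],p,r); o.append(q); circ(w,im,[*q,p[2]],r,k)
    print(n,np.round(o,4).tolist())
cv2.imwrite("pics/w1o.png",np.hstack([im[420:720,680:980],im[960:1100,680:880].repeat(1,0) if 0 else im[870:1170,630:930]]))
E
```

```text
deep [[0.4704, 0.0139], [0.4724, 0.0089], [0.4671, 0.0144]]
base [[0.4571, -0.2453], [0.4476, -0.2468], [0.4426, -0.2243]]
shal [[0.6379, 0.1331], [0.6362, 0.1338], [0.6336, 0.1311]]
div [[0.4414, 0.22], [0.4406, 0.2237]]
lid [[0.6298, -0.1271], [0.6288, -0.1244]]
```

View pics/w1o.png

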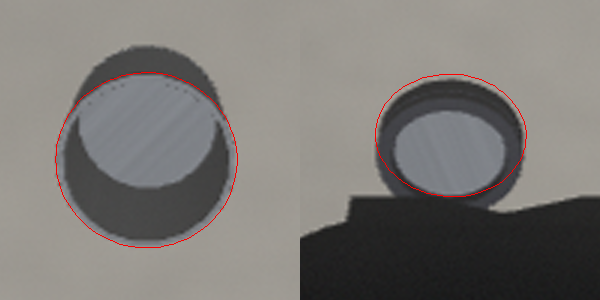

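```bash
python3 -m crank '{"linear":[[-0.005,-0.008,-0.12],[-0.005,-0.008,-0.24],[-0.005,-0.008,-0.36],[-0.005,-0.008,-0.46],[-0.005,-0.008,-0.5]],"delta_rot":[[0,0,0],[0,0,0],[0,0,0],[0,0,0],[0,0,0]],"fingers":[0.8,0.8,0.8,0.8,0.8]}'; python3 - <<'E'
from h import *
w=cam("wrist"); p=(.4685,.0155,.075); q=refine([w],p,.032,.008)
im=w["image"][:,:,::-1].copy(); circ(w,im,[*q,.075],.032); cv2.imwrite("pics/w2.png",im); print(q,observe()["position"])
E
```

```text
clock: 1.5
position: [0.4682, 0.0153, 0.1212]
tool_rot: [-3.139, 0.0, 1.571]
force: [0.1, 0.8, 0.0]
grip_width: 0.0768
finger_force: 0.0
[0.46675 0.01475] [0.46805268 0.01538592 0.12090409]
```

View pics/w2.png

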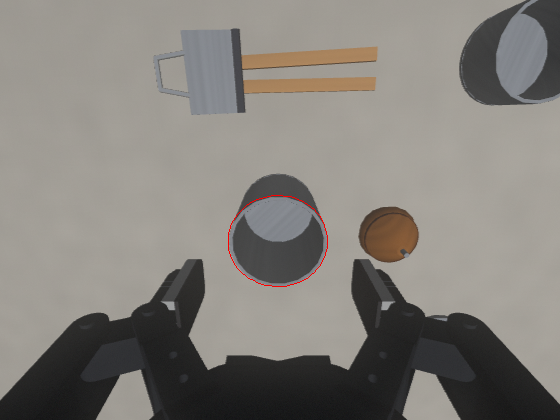

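The rim circle fits well, with the tin centred between the fingers (both at column 278). The top is clear of the right finger. Descend and grip.

```bash
Z='[0,0,0]'; python3 -m crank '{"linear":[[-0.003,-0.002,-0.1],[-0.003,-0.002,-0.2],[-0.003,-0.002,-0.26],[-0.003,-0.002,-0.284],[-0.003,-0.002,-0.284]],"delta_rot":[[0,0,0],[0,0,0],[0,0,0],[0,0,0],[0,0,0]],"fingers":[0.8,0.8,0.8,0.8,0.8]}' 40; python3 -m crank '{"linear":[[0,0,0],[0,0,0],[0,0,0],[0,0,0],[0,0,0]],"delta_rot":[[0,0,0],[0,0,0],[0,0,0],[0,0,0],[0,0,0]],"fingers":[0.5,0.4,0.3,0.3,0.3]}' 40
```

```text
clock: 2.05
position: [0.4683, 0.015, 0.0524]
tool_rot: [-3.141, 0.0, 1.571]
force: [-0.4, 1.1, 0.4]
grip_width: 0.0768
finger_force: 0.0
clock: 2.55
position: [0.4685, 0.015, 0.0535]
tool_rot: [3.14, -0.0, 1.571]
force: [-3.1, -0.4, 7.4]
grip_width: 0.0636
finger_force: 41.9
```

```bash
python3 -m crank '{"linear":[[0,0,0.05],[0,0,0.15],[0,0,0.3],[0,0,0.45],[0,0,0.5]],"delta_rot":[[0,0,0],[0,0,0],[0,0,0],[0,0,0],[0,0,0]],"fingers":[0.3,0.3,0.3,0.3,0.3]}'; python3 -m crank '{"linear":[[-0.02,-0.15,0],[-0.04,-0.3,0],[-0.06,-0.45,0],[-0.08,-0.6,0],[-0.1,-0.75,0]],"delta_rot":[[0,0,0],[0,0,0],[0,0,0],[0,0,0],[0,0,0]],"fingers":[0.3,0.3,0.3,0.3,0.3]}';python3 -m crank '{"linear":[[0,-0.15,0],[0,-0.3,0],[0,-0.45,0],[0,-0.55,0],[0,-0.55,0]],"delta_rot":[[0,0,0],[0,0,0],[0,0,0],[0,0,0],[0,0,0]],"fingers":[0.3,0.3,0.3,0.3,0.3]}'; python3 - <<'E'
from h import *
w=cam("wrist"); im=w["image"][:,:,::-1].copy(); print(observe()["position"],observe()["force"])
for z,r in ((.014,.038),(.014,.0295),(.0,.038)):
    q=refine([w],(.4436,-.233,z),r,.008); circ(w,im,[*q,z],r); print(z,r,q)
cv2.imwrite("pics/w3.png",im)
E
```

```text
clock: 3.05
position: [0.4692, 0.015, 0.182]
tool_rot: [3.136, -0.001, 1.57]
force: [0.2, -0.1, -2.9]
grip_width: 0.063
finger_force: 44.7
clock: 3.55
position: [0.4427, -0.174, 0.1789]
tool_rot: [3.14, 0.0, 1.571]
force: [1.4, -0.2, -1.4]
grip_width: 0.0636
finger_force: 44.6
clock: 4.05
position: [0.4422, -0.3135, 0.1787]
tool_rot: [3.141, 0.002, 1.566]
force: [0.5, -0.5, -1.3]
grip_width: 0.0633
finger_force: 44.7
[ 0.44251864 -0.31142823  0.1785106 ] [ 0.76678576 -0.04914023 -1.39079903]
0.014 0.038 [ 0.44285 -0.23925]
0.014 0.0295 [ 0.44185 -0.2395 ]
0.0 0.038 [ 0.44235 -0.23925]
```

View pics/w3.png

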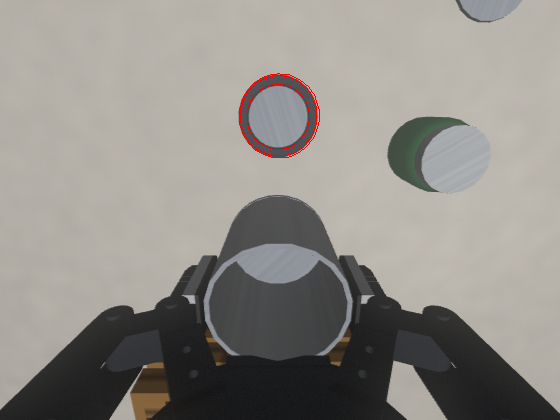

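The base fits at the top of the view, around (279,115), and the tin is held upright at (278,300). I'll measure the held tin in the same frame.

```bash
python3 - <<'E'
from h import *
w=cam("wrist"); s=observe()["position"]
for dz in (.0215,.0248):
    q=refine([w],(s[0],s[1],s[2]+dz),.032,.008); print(s,q,"tin-tcp",q-s[:2],"to go",(np.array([.4424,-.2393])-q)/.25)
E
```

```text
[ 0.44284212 -0.31011696  0.17834477] [ 0.44134212 -0.31186696] tin-tcp [-0.0015  -0.00175] to go [0.00423153 0.29026783]
[ 0.44284212 -0.31011696  0.17834477] [ 0.44159212 -0.30286696] tin-tcp [-0.00125  0.00725] to go [0.00323153 0.25426783]
```

```bash
python3 -m crank '{"linear":[[0,0.1,0],[0.003,0.2,0],[0.003,0.27,-0.05],[0.003,0.285,-0.15],[0.003,0.285,-0.25]],"delta_rot":[[0,0,0],[0,0,0],[0,0,0],[0,0,0],[0,0,0]],"fingers":[0.3,0.3,0.3,0.3,0.3]}'; python3 -m crank '{"linear":[[0,0,-0.07],[0,0,-0.12],[0,0,-0.16],[0,0,-0.16],[0,0,-0.16]],"delta_rot":[[0,0,0],[0,0,0],[0,0,0],[0,0,0],[0,0,0]],"fingers":[0.3,0.3,0.3,0.3,0.3]}'; python3 - <<'E'
from h import *
s=observe(); print(s["position"],s["force"])
o=[]
for n,c in (("scene",(145,265)),("side",(352,155))):
    w=cam(n); k=5; o.append(cv2.resize(w["image"][c[1]-60:c[1]+60,c[0]-40:c[0]+40,::-1],None,fx=k,fy=k,interpolation=cv2.INTER_CUBIC))
cv2.imwrite("pics/p1.png",np.hstack(o))
E
```

```text
clock: 4.65
position: [0.4445, -0.2367, 0.1154]
tool_rot: [3.14, -0.0, 1.574]
force: [0.9, -0.3, -2.4]
grip_width: 0.0636
finger_force: 44.7
clock: 5.15
position: [0.444, -0.2388, 0.0753]
tool_rot: [3.141, 0.0, 1.571]
force: [-1.3, 0.1, -0.6]
grip_width: 0.0632
finger_force: 44.6
[ 0.44397923 -0.23875303  0.07530876] [-1.26153517  0.06715542 -0.6402406 ]
```

View pics/p1.png

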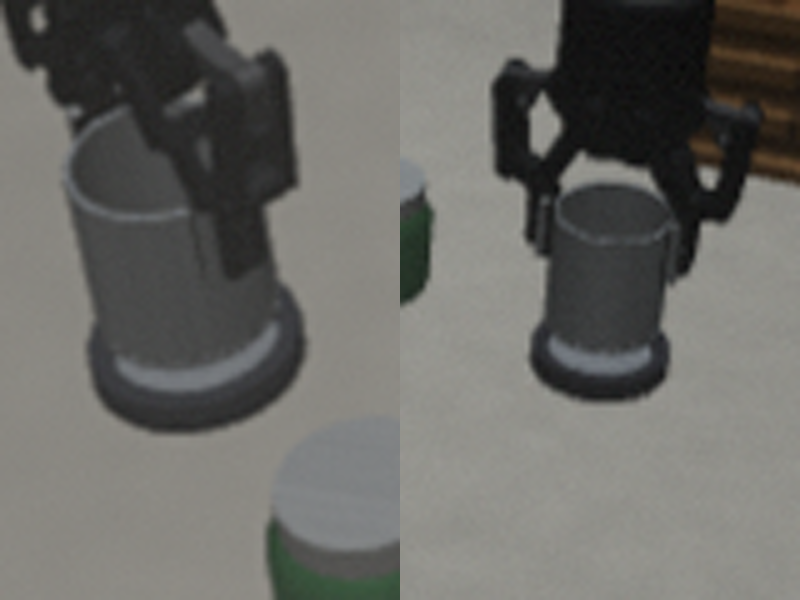

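The tin is centred over the recess in both views. Lower it gently.

```bash
python3 -m crank '{"linear":[[0,0,-0.01],[0,0,-0.02],[0,0,-0.03],[0,0,-0.04],[0,0,-0.04]],"delta_rot":[[0,0,0],[0,0,0],[0,0,0],[0,0,0],[0,0,0]],"fingers":[0.3,0.3,0.3,0.3,0.3]}'; python3 -m crank '{"linear":[[0,0,-0.004],[0,0,-0.008],[0,0,-0.012],[0,0,-0.012],[0,0,-0.012]],"delta_rot":[[0,0,0],[0,0,0],[0,0,0],[0,0,0],[0,0,0]],"fingers":[0.3,0.3,0.3,0.3,0.3]}'
```

```text
clock: 5.75
position: [0.4436, -0.2387, 0.0644]
tool_rot: [-3.141, -0.0, 1.571]
force: [-0.6, 0.1, -0.7]
grip_width: 0.0632
finger_force: 44.6
clock: 6.25
position: [0.4437, -0.2389, 0.0625]
tool_rot: [3.141, 0.0, 1.571]
force: [-5.6, 2.7, 19.5]
grip_width: 0.0631
finger_force: 46.3
```

Contact is at the home height (TCP 0.0625, tin underside about 9 mm). Relieve the load, release and check.

```bash
python3 -m crank '{"linear":[[0,0,0.004],[0,0,0.004],[0,0,0.004],[0,0,0.004],[0,0,0.004]],"delta_rot":[[0,0,0],[0,0,0],[0,0,0],[0,0,0],[0,0,0]],"fingers":[0.3,0.3,0.5,0.8,0.8]}'; python3 -m crank '{"linear":[[0,0,0.05],[0,0,0.15],[0,0,0.3],[0,0,0.5],[0,0,0.6]],"delta_rot":[[0,0,0],[0,0,0],[0,0,0],[0,0,0],[0,0,0]],"fingers":[0.8,0.8,0.8,0.8,0.8]}'; python3 - <<'E'
from h import *
a,b,w=cam("scene"),cam("side"),cam("wrist"); 
for f in (a,b,w):
  print([refine([f],(.4437,-.239,z),.032,.008).round(4).tolist() for z in (.084,.089)])
print(observe()["position"])
k=5; o=[cv2.resize(f["image"][c[1]-60:c[1]+60,c[0]-40:c[0]+40,::-1],None,fx=k,fy=k,interpolation=cv2.INTER_CUBIC) for f,c in ((a,(145,255)),(b,(352,150)))]
cv2.imwrite("pics/p2.png",np.hstack(o))
E
```

```text
clock: 6.75
position: [0.4438, -0.2388, 0.0627]
tool_rot: [-3.142, -0.0, 1.571]
force: [-0.9, 0.8, 0.0]
grip_width: 0.0768
finger_force: 0.0
clock: 7.25
position: [0.4444, -0.2392, 0.2172]
tool_rot: [3.138, 0.002, 1.57]
force: [0.7, 0.4, -0.6]
grip_width: 0.0772
finger_force: 0.0
[[0.4457, -0.2388], [0.451, -0.2412]]
[[0.4484, -0.2475], [0.4467, -0.2392]]
[[0.4424, -0.2392], [0.4422, -0.238]]
[ 0.44436365 -0.2391029   0.21515531]
```

View pics/p2.png

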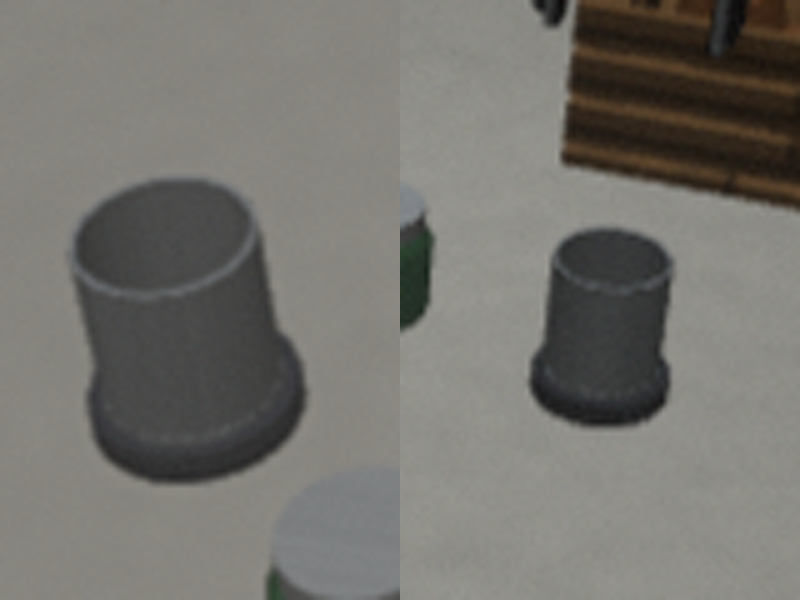

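The deep tin sits home and upright. Next is the divided tin.

```bash
python3 -m crank '{"linear":[[0,0.2,0],[0,0.4,0],[0,0.6,0],[0,0.8,0],[0,1,0]],"delta_rot":[[0,0,0],[0,0,0],[0,0,0],[0,0,0],[0,0,0]],"fingers":[0.8,0.8,0.8,0.8,0.8]}';python3 -m crank '{"linear":[[0,0.2,0],[0,0.4,0],[0,0.6,0],[0,0.8,0],[0,0.83,0]],"delta_rot":[[0,0,0],[0,0,0],[0,0,0],[0,0,0],[0,0,0]],"fingers":[0.8,0.8,0.8,0.8,0.8]}'; python3 -m crank '{"linear":[[0,0,0],[0,0,-0.1],[0,0,-0.25],[0,0,-0.35],[0,0,-0.35]],"delta_rot":[[0,0,0],[0,0,0],[0,0,0],[0,0,0],[0,0,0]],"fingers":[0.8,0.8,0.8,0.8,0.8]}'; python3 - <<'E'
from h import *
w=cam("wrist"); p=(.441,.221,.058); q=refine([w],p,.032,.008); s=observe()["position"]
im=w["image"][:,:,::-1].copy(); circ(w,im,[*q,.058],.032); cv2.imwrite("pics/w4.png",im); print(q,s)
E
```

```text
clock: 7.9
position: [0.4429, 0.0131, 0.2125]
tool_rot: [-3.141, 0.0, 1.571]
force: [1.6, -0.4, 0.1]
grip_width: 0.0767
finger_force: 0.0
clock: 8.4
position: [0.4423, 0.2244, 0.2122]
tool_rot: [-3.14, -0.002, 1.577]
force: [-0.0, -1.4, 0.7]
grip_width: 0.0767
finger_force: 0.0
clock: 8.9
position: [0.4423, 0.2161, 0.1227]
tool_rot: [-3.137, 0.003, 1.569]
force: [-0.3, 0.4, 0.7]
grip_width: 0.0771
finger_force: 0.0
[0.4375 0.2215] [0.44318902 0.21691345 0.12451744]
```

View pics/w4.png

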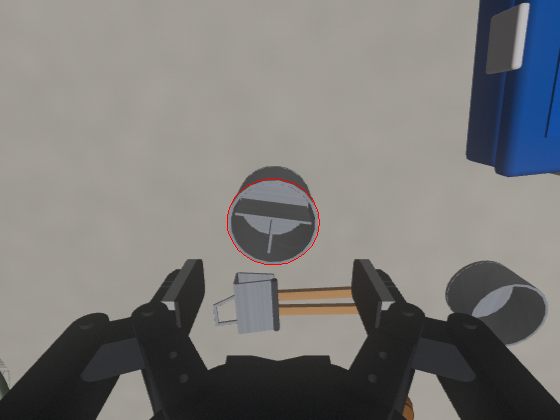

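The divided tin rim is at (274,221), about 3 mm left of the finger midline. Correct, descend and grip.

```bash
python3 -m crank '{"linear":[[-0.014,0.02,-0.1],[-0.014,0.02,-0.2],[-0.014,0.02,-0.28],[-0.014,0.02,-0.325],[-0.014,0.02,-0.325]],"delta_rot":[[0,0,0],[0,0,0],[0,0,0],[0,0,0],[0,0,0]],"fingers":[0.8,0.8,0.8,0.8,0.8]}'; python3 -m crank '{"linear":[[0,0,0],[0,0,0],[0,0,0],[0,0,0],[0,0,0]],"delta_rot":[[0,0,0],[0,0,0],[0,0,0],[0,0,0],[0,0,0]],"fingers":[0.5,0.4,0.3,0.3,0.3]}' 40; python3 -m crank '{"linear":[[0,0,0.05],[0,0,0.15],[0,0,0.3],[0,0,0.45],[0,0,0.58]],"delta_rot":[[0,0,0],[0,0,0],[0,0,0],[0,0,0],[0,0,0]],"fingers":[0.3,0.3,0.3,0.3,0.3]}'; 
```

```text
clock: 9.45
position: [0.4404, 0.2232, 0.0441]
tool_rot: [-3.141, 0.001, 1.57]
force: [-0.2, -0.5, -0.3]
grip_width: 0.077
finger_force: 0.0
clock: 9.95
position: [0.4407, 0.2237, 0.0456]
tool_rot: [3.14, -0.0, 1.57]
force: [-3.2, -2.2, 7.2]
grip_width: 0.0629
finger_force: 42.0
clock: 10.45
position: [0.4403, 0.2237, 0.1926]
tool_rot: [3.14, -0.001, 1.571]
force: [0.5, 0.9, -2.1]
grip_width: 0.0626
finger_force: 44.7
```

```bash
python3 -m crank '{"linear":[[0.014,-0.18,0],[0.014,-0.36,0],[0.014,-0.54,0],[0.014,-0.72,0],[0.014,-0.9,0]],"delta_rot":[[0,0,0],[0,0,0],[0,0,0],[0,0,0],[0,0,0]],"fingers":[0.3,0.3,0.3,0.3,0.3]}';python3 -m crank '{"linear":[[0,-0.2,0],[0,-0.4,0],[0,-0.6,0],[0,-0.7,0],[0,-0.7,0]],"delta_rot":[[0,0,0],[0,0,0],[0,0,0],[0,0,0],[0,0,0]],"fingers":[0.3,0.3,0.3,0.3,0.3]}'; python3 -m crank '{"linear":[[0,-0.05,0],[0,-0.15,0],[0,-0.24,0],[0,-0.24,0],[0,-0.24,0]],"delta_rot":[[0,0,0],[0,0,0],[0,0,0],[0,0,0],[0,0,0]],"fingers":[0.3,0.3,0.3,0.3,0.3]}'; python3 - <<'E'
from h import *
w=cam("wrist"); s=observe()["position"]; print(s)
im=w["image"][:,:,::-1].copy()
for dz in (.0114,.0134):
    q=refine([w],(s[0],s[1]-.002,s[2]+dz),.032,.005); print(q-s[:2])
q=refine([w],(.443,-.239,.084),.032,.005); print("stack",q);circ(w,im,[*q,.084],.032)
circ(w,im,[s[0]-.0013,s[1]-.002,s[2]+.0124],.032)
cv2.imwrite("pics/w5.png",im)
E
```

```text
clock: 10.95
position: [0.4436, -0.003, 0.1908]
tool_rot: [3.14, -0.0, 1.571]
force: [1.2, 0.1, -1.0]
grip_width: 0.0628
finger_force: 44.8
clock: 11.45
position: [0.4432, -0.1801, 0.1906]
tool_rot: [3.14, 0.001, 1.565]
force: [-0.4, 1.5, -1.2]
grip_width: 0.0626
finger_force: 44.8
clock: 11.95
position: [0.4438, -0.2359, 0.1895]
tool_rot: [3.141, -0.0, 1.571]
force: [0.1, 0.3, -1.1]
grip_width: 0.0626
finger_force: 44.8
[ 0.4439226  -0.23541533  0.18945113]
[-0.0015 -0.003 ]
[-0.00475 -0.00175]
stack [ 0.4425  -0.24025]
```

View pics/w5.png

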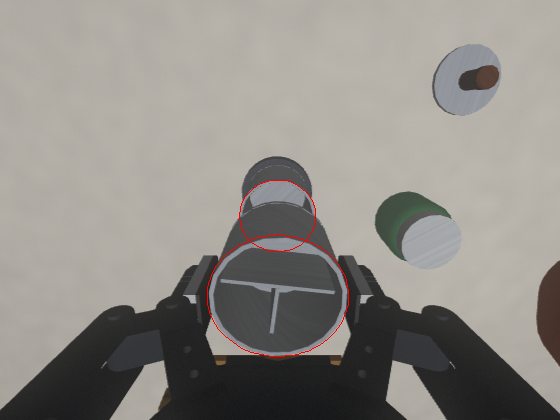

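The held rim matches the expected 2 mm offset, and the lower stack rim is where expected. Descend.

```bash
python3 -m crank '{"linear":[[0,-0.005,-0.07],[0,-0.005,-0.14],[0,-0.005,-0.2],[0,-0.005,-0.22],[0,-0.005,-0.22]],"delta_rot":[[0,0,0],[0,0,0],[0,0,0],[0,0,0],[0,0,0]],"fingers":[0.3,0.3,0.3,0.3,0.3]}'; python3 -m crank '{"linear":[[0,0,-0.008],[0,0,-0.016],[0,0,-0.024],[0,0,-0.028],[0,0,-0.028]],"delta_rot":[[0,0,0],[0,0,0],[0,0,0],[0,0,0],[0,0,0]],"fingers":[0.3,0.3,0.3,0.3,0.3]}'
```

```text
clock: 12.5
position: [0.4437, -0.2367, 0.1339]
tool_rot: [-3.141, -0.001, 1.572]
force: [0.6, -0.1, -0.8]
grip_width: 0.0625
finger_force: 44.8
clock: 13.0
position: [0.4437, -0.2375, 0.127]
tool_rot: [-3.142, -0.0, 1.571]
force: [0.3, -0.1, -1.7]
grip_width: 0.0628
finger_force: 44.8
```

```bash
python3 -m crank '{"linear":[[0,0,-0.004],[0,0,-0.008],[0,0,-0.012],[0,0,-0.012],[0,0,-0.012]],"delta_rot":[[0,0,0],[0,0,0],[0,0,0],[0,0,0],[0,0,0]],"fingers":[0.3,0.3,0.3,0.3,0.3]}'
```

```text
clock: 13.5
position: [0.4439, -0.2376, 0.1246]
tool_rot: [3.141, 0.0, 1.571]
force: [-3.4, 0.9, 12.0]
grip_width: 0.0631
finger_force: 45.9
```

Contact comes at exactly the predicted home height of 0.1246. Release, rise and check with the fixed cameras.

```bash
python3 -m crank '{"linear":[[0,0,0.002],[0,0,0.002],[0,0,0.002],[0,0,0.002],[0,0,0.002]],"delta_rot":[[0,0,0],[0,0,0],[0,0,0],[0,0,0],[0,0,0]],"fingers":[0.3,0.3,0.5,0.8,0.8]}'; python3 -m crank '{"linear":[[0,0,0.05],[0,0,0.15],[0,0,0.3],[0,0,0.45],[0,0,0.5]],"delta_rot":[[0,0,0],[0,0,0],[0,0,0],[0,0,0],[0,0,0]],"fingers":[0.8,0.8,0.8,0.8,0.8]}'; python3 -m crank '{"linear":[[0.15,0.18,0],[0.3,0.36,0],[0.45,0.54,0],[0.6,0.72,0],[0.75,0.9,0]],"delta_rot":[[0,0,0],[0,0,0],[0,0,0],[0,0,0],[0,0,0]],"fingers":[0.8,0.8,0.8,0.8,0.8]}'; python3 -m crank '{"linear":[[0,0.15,0],[0,0.3,-0.1],[0,0.45,-0.25],[0,0.57,-0.4],[0,0.57,-0.4]],"delta_rot":[[0,0,0],[0,0,0],[0,0,0],[0,0,0],[0,0,0]],"fingers":[0.8,0.8,0.8,0.8,0.8]}'; python3 - <<'E'
from h import *
a,b,w=cam("scene"),cam("side"),cam("wrist"); s=observe()["position"]
q=refine([w],(.635,.132,.044),.032,.006); print(q,s)
k=4; o=[cv2.resize(f["image"][c[1]-75:c[1]+75,c[0]-40:c[0]+40,::-1],None,fx=k,fy=k,interpolation=cv2.INTER_CUBIC)[:420] for f,c in ((a,(145,225)),(b,(352,120)))]
im=w["image"][:,:,::-1].copy(); circ(w,im,[*q,.044],.032)
cv2.imwrite("pics/p3.png",cv2.resize(np.hstack([im[:,80:480],cv2.resize(np.hstack(o),(560,420))]),(800,350)))
E
```

```text
clock: 14.0
position: [0.4437, -0.2375, 0.1245]
tool_rot: [-3.142, -0.0, 1.571]
force: [-0.8, 0.5, -0.0]
grip_width: 0.0767
finger_force: 0.0
clock: 14.5
position: [0.4447, -0.238, 0.2538]
tool_rot: [3.137, 0.002, 1.571]
force: [0.4, -0.2, -0.7]
grip_width: 0.0767
finger_force: 0.0
clock: 15.0
position: [0.6047, -0.0438, 0.25]
tool_rot: [3.142, 0.0, 1.571]
force: [-0.2, -0.4, 0.2]
grip_width: 0.0766
finger_force: 0.0
clock: 15.5
position: [0.6008, 0.1018, 0.1452]
tool_rot: [-3.135, -0.001, 1.577]
force: [-0.8, 0.1, -1.1]
grip_width: 0.0768
finger_force: 0.0
[0.6335 0.1335] [0.60396087 0.09643051 0.15000762]
```

View pics/p3.png

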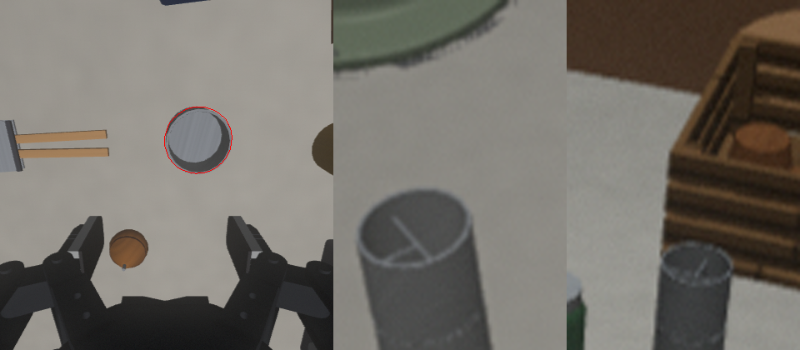

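The divided tin is seated and upright, and the shallow tin is measured at (0.6335,0.1335). Close in and re-measure.

```bash
python3 -m crank '{"linear":[[0.06,0.07,0],[0.122,0.148,0],[0.122,0.148,-0.1],[0.122,0.148,-0.2],[0.122,0.148,-0.2]],"delta_rot":[[0,0,0],[0,0,0],[0,0,0],[0,0,0],[0,0,0]],"fingers":[0.8,0.8,0.8,0.8,0.8]}'; python3 -m crank '{"linear":[[0,0,0],[0,0,0],[0,0,0]],"delta_rot":[[0,0,0],[0,0,0],[0,0,0]],"fingers":[0.8,0.8,0.8]}'; python3 - <<'E'
from h import *
w=cam("wrist"); s=observe()["position"]
print(refine([w],(.634,.1335,.044),.032,.006),s)
E
```

```text
clock: 16.15
position: [0.6336, 0.1323, 0.0982]
tool_rot: [-3.139, 0.001, 1.569]
force: [-0.3, -1.0, 0.4]
grip_width: 0.0771
finger_force: 0.0
clock: 16.45
position: [0.6351, 0.1338, 0.1012]
tool_rot: [3.14, -0.0, 1.57]
force: [-0.3, 0.2, -0.3]
grip_width: 0.0768
finger_force: 0.0
[0.63425 0.13275] [0.6348675  0.13392987 0.10084902]
```

```bash
python3 -m crank '{"linear":[[0,-0.004,-0.08],[0,-0.004,-0.16],[0,-0.004,-0.24],[0,-0.004,-0.28],[0,-0.004,-0.28]],"delta_rot":[[0,0,0],[0,0,0],[0,0,0],[0,0,0],[0,0,0]],"fingers":[0.8,0.8,0.8,0.8,0.8]}'; python3 -m crank '{"linear":[[0,0,0],[0,0,0],[0,0,0],[0,0,0],[0,0,0]],"delta_rot":[[0,0,0],[0,0,0],[0,0,0],[0,0,0],[0,0,0]],"fingers":[0.5,0.4,0.3,0.3,0.3]}' 40; python3 -m crank '{"linear":[[0,0,0.1],[0,0,0.25],[0,0,0.45],[0,0,0.65],[0,0,0.82]],"delta_rot":[[0,0,0],[0,0,0],[0,0,0],[0,0,0],[0,0,0]],"fingers":[0.3,0.3,0.3,0.3,0.3]}'; 
```

```text
clock: 17.0
position: [0.6338, 0.1329, 0.0288]
tool_rot: [-3.14, 0.0, 1.571]
force: [-1.0, 0.7, -0.2]
grip_width: 0.0771
finger_force: 0.0
clock: 17.5
position: [0.635, 0.1332, 0.0309]
tool_rot: [3.14, -0.0, 1.571]
force: [-1.5, -0.5, 8.6]
grip_width: 0.062
finger_force: 44.5
clock: 18.0
position: [0.6344, 0.133, 0.2382]
tool_rot: [3.139, -0.001, 1.571]
force: [1.3, -0.1, -0.9]
grip_width: 0.0625
finger_force: 44.6
```

```bash
python3 -m crank '{"linear":[[-0.08,-0.16,0],[-0.16,-0.32,0],[-0.24,-0.48,0],[-0.32,-0.64,0],[-0.4,-0.8,0]],"delta_rot":[[0,0,0],[0,0,0],[0,0,0],[0,0,0],[0,0,0]],"fingers":[0.3,0.3,0.3,0.3,0.3]}';python3 -m crank '{"linear":[[-0.08,-0.15,0],[-0.16,-0.3,0],[-0.24,-0.45,0],[-0.32,-0.6,0],[-0.363,-0.688,0]],"delta_rot":[[0,0,0],[0,0,0],[0,0,0],[0,0,0],[0,0,0]],"fingers":[0.3,0.3,0.3,0.3,0.3]}'; python3 -m crank '{"linear":[[0,0,0],[0,0,0],[0,0,0]],"delta_rot":[[0,0,0],[0,0,0],[0,0,0]],"fingers":[0.3,0.3,0.3]}'
```

```text
clock: 18.5
position: [0.5333, -0.0684, 0.2354]
tool_rot: [3.14, 0.0, 1.571]
force: [1.8, 0.1, -1.4]
grip_width: 0.0622
finger_force: 44.6
clock: 19.0
position: [0.4417, -0.2418, 0.2354]
tool_rot: [3.141, 0.001, 1.568]
force: [0.6, 1.2, 0.1]
grip_width: 0.0622
finger_force: 44.6
clock: 19.3
position: [0.4441, -0.2381, 0.2349]
tool_rot: [3.141, -0.0, 1.572]
force: [-0.2, 0.1, -1.4]
grip_width: 0.0624
finger_force: 44.6
```

```bash
python3 -m crank '{"linear":[[0,-0.003,-0.07],[0,-0.003,-0.15],[0,-0.003,-0.21],[0,-0.003,-0.247],[0,-0.003,-0.247]],"delta_rot":[[0,0,0],[0,0,0],[0,0,0],[0,0,0],[0,0,0]],"fingers":[0.3,0.3,0.3,0.3,0.3]}'; python3 -m crank '{"linear":[[0,0,-0.008],[0,0,-0.016],[0,0,-0.024],[0,0,-0.028],[0,0,-0.028]],"delta_rot":[[0,0,0],[0,0,0],[0,0,0],[0,0,0],[0,0,0]],"fingers":[0.3,0.3,0.3,0.3,0.3]}'
```

```text
clock: 19.8
position: [0.4435, -0.2389, 0.172]
tool_rot: [-3.14, -0.001, 1.572]
force: [0.0, 0.2, -1.7]
grip_width: 0.0622
finger_force: 44.6
clock: 20.3
position: [0.4435, -0.2397, 0.1658]
tool_rot: [3.142, 0.0, 1.571]
force: [0.5, -0.4, -1.5]
grip_width: 0.062
finger_force: 44.6
```

```bash
python3 -m crank '{"linear":[[0,0,-0.004],[0,0,-0.008],[0,0,-0.012],[0,0,-0.012],[0,0,-0.012]],"delta_rot":[[0,0,0],[0,0,0],[0,0,0],[0,0,0],[0,0,0]],"fingers":[0.3,0.3,0.3,0.3,0.3]}'
```

```text
clock: 20.8
position: [0.4436, -0.2397, 0.1629]
tool_rot: [3.141, 0.0, 1.571]
force: [-0.3, 0.0, 2.2]
grip_width: 0.0624
finger_force: 44.9
```

```bash
python3 -m crank '{"linear":[[0,0,-0.003],[0,0,-0.003]],"delta_rot":[[0,0,0],[0,0,0]],"fingers":[0.3,0.3]}';  python3 -m crank '{"linear":[[0,0,0.002],[0,0,0.002],[0,0,0.002],[0,0,0.002],[0,0,0.002]],"delta_rot":[[0,0,0],[0,0,0],[0,0,0],[0,0,0],[0,0,0]],"fingers":[0.3,0.3,0.5,0.8,0.8]}'; python3 -m crank '{"linear":[[0,0,0.05],[0,0,0.15],[0,0,0.3],[0,0,0.35],[0,0,0.35]],"delta_rot":[[0,0,0],[0,0,0],[0,0,0],[0,0,0],[0,0,0]],"fingers":[0.8,0.8,0.8,0.8,0.8]}'; python3 -m crank '{"linear":[[0.16,0.1,0],[0.32,0.2,0],[0.48,0.3,0],[0.64,0.4,0],[0.74,0.47,0]],"delta_rot":[[0,0,0],[0,0,0],[0,0,0],[0,0,0],[0,0,0]],"fingers":[0.2,0,0,0,0]}'; python3 -m crank '{"linear":[[0,0,-0.15],[0,0,-0.3],[0,0,-0.45],[0,0,-0.5],[0,0,-0.5]],"delta_rot":[[0,0,0],[0,0,0],[0,0,0],[0,0,0],[0,0,0]],"fingers":[0,0,0,0,0]}'; python3 - <<'E'
from h import *
a,b,w=cam("scene"),cam("side"),cam("wrist"); s=observe()["position"]
q=refine([w],(.628,-.123,.010),.032,.008); t=refine([w],(.628,-.123,.040),.009,.01); print(q,t,s)
k=4; o=[cv2.resize(f["image"][c[1]-75:c[1]+75,c[0]-40:c[0]+40,::-1],None,fx=k,fy=k,interpolation=cv2.INTER_CUBIC) for f,c in ((a,(145,225)),(b,(352,120)))]
im=w["image"][:,:,::-1].copy(); circ(w,im,[*q,.010],.032); circ(w,im,[*t,.040],.009)
cv2.imwrite("pics/p4.png",cv2.resize(np.hstack([im[:,80:480],cv2.resize(np.hstack(o),(448,420))]),(800,396)))
E
```

```text
clock: 21.0
position: [0.4438, -0.2399, 0.1627]
tool_rot: [3.141, 0.0, 1.571]
force: [-3.4, 2.1, 16.1]
grip_width: 0.0624
finger_force: 46.3
clock: 21.5
position: [0.4435, -0.2397, 0.1624]
tool_rot: [-3.141, -0.0, 1.571]
force: [-0.4, -0.8, 0.2]
grip_width: 0.0768
finger_force: 0.0
clock: 22.0
position: [0.4443, -0.2401, 0.2524]
tool_rot: [3.138, 0.002, 1.571]
force: [0.6, -0.1, 0.3]
grip_width: 0.077
finger_force: 0.0
clock: 22.5
position: [0.6304, -0.1196, 0.2488]
tool_rot: [-3.141, -0.001, 1.573]
force: [-0.4, -0.4, 0.4]
grip_width: 0.0428
finger_force: 0.0
clock: 23.0
position: [0.6275, -0.122, 0.1233]
tool_rot: [-3.138, -0.001, 1.571]
force: [0.2, 0.1, 0.9]
grip_width: 0.0429
finger_force: 0.0
[ 0.62575 -0.12625] [ 0.62575 -0.1255 ] [ 0.62942333 -0.1223954   0.12679474]
```

View pics/p4.png

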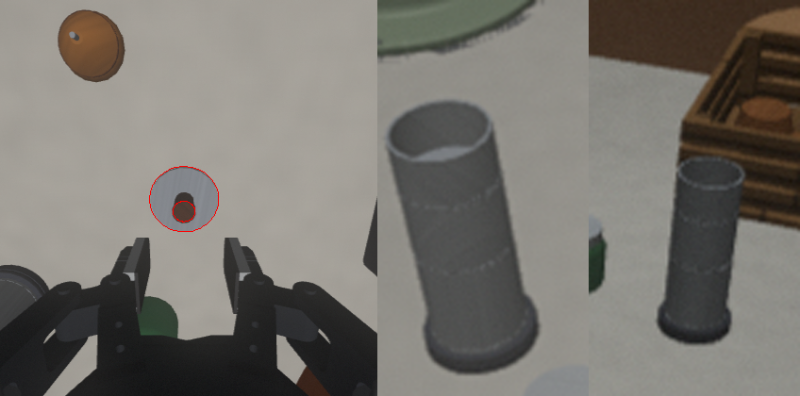

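All three tins are seated and upright. The lid is at (0.6258,-0.126), slightly left of the finger midline. Approach and re-measure.

```bash
python3 -m crank '{"linear":[[-0.009,-0.014,-0.08],[-0.009,-0.014,-0.16],[-0.009,-0.014,-0.2],[-0.009,-0.014,-0.2],[-0.009,-0.014,-0.2]],"delta_rot":[[0,0,0],[0,0,0],[0,0,0],[0,0,0],[0,0,0]],"fingers":[0,0,0,0,0]}'; python3 - <<'E'
from h import *
w=cam("wrist"); s=observe()["position"]
print(refine([w],(.626,-.126,.010),.032,.006),refine([w],(.626,-.126,.040),.009,.006),s)
E
```

```text
clock: 23.65
position: [0.627, -0.1257, 0.0763]
tool_rot: [3.14, 0.0, 1.571]
force: [0.3, 0.7, 0.5]
grip_width: 0.0424
finger_force: 0.0
[ 0.62575 -0.126  ] [ 0.6255 -0.1255] [ 0.62699668 -0.12578129  0.07635058]
```

```bash
python3 -m crank '{"linear":[[0,0,-0.06],[0,0,-0.12],[0,0,-0.16],[0,0,-0.178],[0,0,-0.178]],"delta_rot":[[0,0,0],[0,0,0],[0,0,0],[0,0,0],[0,0,0]],"fingers":[0,0,0,0,0]}'; python3 -m crank '{"linear":[[0,0,0],[0,0,0],[0,0,0],[0,0,0],[0,0,0]],"delta_rot":[[0,0,0],[0,0,0],[0,0,0],[0,0,0],[0,0,0]],"fingers":[-0.3,-0.5,-0.7,-0.7,-0.7]}' 40
```

```text
clock: 24.2
position: [0.6258, -0.1256, 0.0296]
tool_rot: [-3.14, -0.0, 1.571]
force: [-1.0, 1.3, 0.3]
grip_width: 0.0426
finger_force: 0.0
clock: 24.7
position: [0.6268, -0.1258, 0.0311]
tool_rot: [3.14, 0.0, 1.571]
force: [1.1, -0.1, 6.4]
grip_width: 0.0183
finger_force: 39.5
```

```bash
python3 -m crank '{"linear":[[0,0,0.1],[0,0,0.28],[0,0,0.46],[0,0,0.64],[0,0,0.82]],"delta_rot":[[0,0,0],[0,0,0],[0,0,0],[0,0,0],[0,0,0]],"fingers":[-0.7,-0.7,-0.7,-0.7,-0.7]}'; python3 -m crank '{"linear":[[0,0,0.1],[-0.1,-0.06,0.1],[-0.25,-0.15,0.1],[-0.4,-0.24,0.1],[-0.5,-0.31,0.1]],"delta_rot":[[0,0,0],[0,0,0],[0,0,0],[0,0,0],[0,0,0]],"fingers":[-0.7,-0.7,-0.7,-0.7,-0.7]}'; python3 -m crank '{"linear":[[-0.1,-0.06,0],[-0.2,-0.12,0],[-0.232,-0.143,0],[-0.232,-0.143,0],[-0.232,-0.143,0]],"delta_rot":[[0,0,0],[0,0,0],[0,0,0],[0,0,0],[0,0,0]],"fingers":[-0.7,-0.7,-0.7,-0.7,-0.7]}'; python3 - <<'E'
from h import *
a,b=cam("scene"),cam("side"); k=4
o=[cv2.resize(f["image"][c[1]-75:c[1]+75,c[0]-40:c[0]+40,::-1],None,fx=k,fy=k,interpolation=cv2.INTER_CUBIC) for f,c in ((a,(130,200)),(b,(352,95)))]
cv2.imwrite("pics/p5.png",np.hstack(o))
E
```

```text
clock: 25.2
position: [0.6257, -0.1257, 0.2373]
tool_rot: [-3.141, -0.0, 1.571]
force: [0.8, -0.6, -1.7]
grip_width: 0.0183
finger_force: 39.4
clock: 25.7
position: [0.4986, -0.2045, 0.2605]
tool_rot: [-3.141, 0.0, 1.57]
force: [1.1, -1.1, -1.0]
grip_width: 0.018
finger_force: 39.5
clock: 26.2
position: [0.444, -0.2384, 0.2606]
tool_rot: [3.141, -0.0, 1.571]
force: [0.2, -0.4, -1.6]
grip_width: 0.0182
finger_force: 39.5
```

View pics/p5.png

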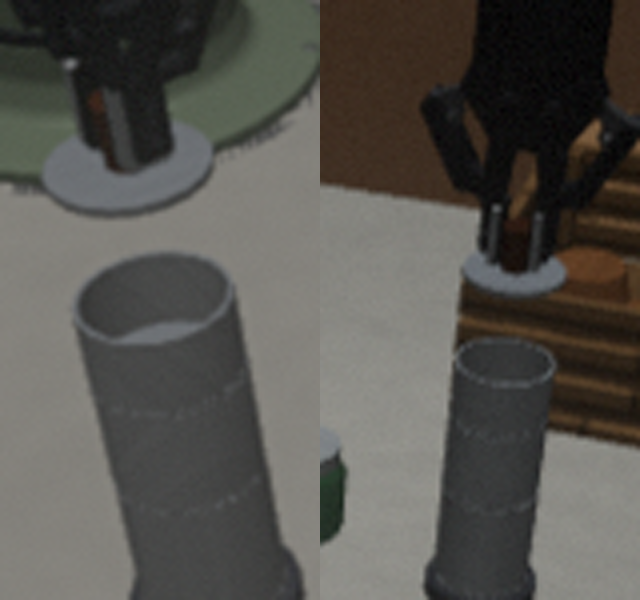

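The lid is held level over the stack. Descend.

```bash
python3 -m crank '{"linear":[[0,-0.003,-0.06],[0,-0.003,-0.12],[0,-0.003,-0.17],[0,-0.003,-0.192],[0,-0.003,-0.192]],"delta_rot":[[0,0,0],[0,0,0],[0,0,0],[0,0,0],[0,0,0]],"fingers":[-0.7,-0.7,-0.7,-0.7,-0.7]}'; python3 -m crank '{"linear":[[0,0,-0.007],[0,0,-0.014],[0,0,-0.021],[0,0,-0.026],[0,0,-0.026]],"delta_rot":[[0,0,0],[0,0,0],[0,0,0],[0,0,0],[0,0,0]],"fingers":[-0.7,-0.7,-0.7,-0.7,-0.7]}'
```

```text
clock: 26.8
position: [0.4433, -0.2394, 0.2119]
tool_rot: [-3.141, -0.001, 1.571]
force: [0.3, 0.1, -0.9]
grip_width: 0.0181
finger_force: 39.5
clock: 27.3
position: [0.4432, -0.2397, 0.206]
tool_rot: [-3.142, 0.0, 1.571]
force: [-0.1, -0.1, -1.0]
grip_width: 0.0179
finger_force: 39.5
```

```bash
python3 -m crank '{"linear":[[0,0,-0.004],[0,0,-0.008],[0,0,-0.012],[0,0,-0.014],[0,0,-0.014]],"delta_rot":[[0,0,0],[0,0,0],[0,0,0],[0,0,0],[0,0,0]],"fingers":[-0.7,-0.7,-0.7,-0.7,-0.7]}'
```

```text
clock: 27.8
position: [0.4433, -0.2397, 0.2025]
tool_rot: [-3.141, -0.0, 1.571]
force: [0.0, -0.2, -1.3]
grip_width: 0.018
finger_force: 39.5
```

```bash
python3 -m crank '{"linear":[[0,0,-0.003],[0,0,-0.006],[0,0,-0.006]],"delta_rot":[[0,0,0],[0,0,0],[0,0,0]],"fingers":[-0.7,-0.7,-0.7]}'
```

```text
clock: 28.1
position: [0.4438, -0.24, 0.2019]
tool_rot: [3.14, 0.001, 1.571]
force: [-1.7, 2.2, 13.6]
grip_width: 0.0184
finger_force: 41.0
```

Home at 0.2019, against 0.202 predicted. Release straight up and check.

```bash
python3 -m crank '{"linear":[[0,0,0.003],[0,0,0.003],[0,0,0.003],[0,0,0.003],[0,0,0.003]],"delta_rot":[[0,0,0],[0,0,0],[0,0,0],[0,0,0],[0,0,0]],"fingers":[-0.7,-0.5,-0.2,0,0]}'; python3 -m crank '{"linear":[[0,0,0.05],[0,0,0.15],[0,0,0.3],[0,0,0.45],[0,0,0.5]],"delta_rot":[[0,0,0],[0,0,0],[0,0,0],[0,0,0],[0,0,0]],"fingers":[0,0,0,0,0]}'; python3 -m crank '{"linear":[[0.1,0.1,0],[0.2,0.2,0],[0.3,0.3,0],[0.3,0.3,0],[0.3,0.3,0]],"delta_rot":[[0,0,0],[0,0,0],[0,0,0],[0,0,0],[0,0,0]],"fingers":[0,0,0,0,0]}'; python3 - <<'E'
from h import *
a,b=cam("scene"),cam("side")
o=[cv2.resize(f["image"][y:y+300,x:x+200,::-1],None,fx=2,fy=2,interpolation=cv2.INTER_CUBIC) for f,x,y in ((a,90,80),(b,230,30))]
cv2.imwrite("pics/p6.png",np.hstack(o))
E
```

```text
clock: 28.6
position: [0.4433, -0.2397, 0.2017]
tool_rot: [-3.141, -0.0, 1.571]
force: [-0.5, 0.9, -0.2]
grip_width: 0.0424
finger_force: 0.0
clock: 29.1
position: [0.4441, -0.2401, 0.3311]
tool_rot: [3.137, 0.002, 1.571]
force: [-0.1, -1.0, 0.8]
grip_width: 0.0427
finger_force: 0.0
clock: 29.6
position: [0.5183, -0.1643, 0.3269]
tool_rot: [-3.141, -0.0, 1.572]
force: [-0.3, 0.4, 0.4]
grip_width: 0.0429
finger_force: 0.0
```

View pics/p6.png

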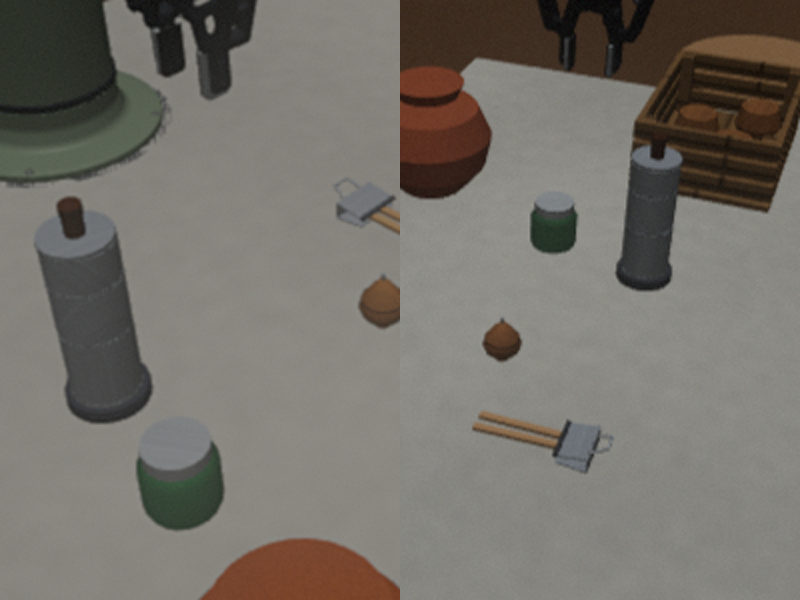

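The carrier is complete and upright with the lid level, and the clamp, jar and top are where they were. Hand in.

```bash
python3 -c "from workcell import bot; print(bot.job_done())"
```

```text
the job is handed in; nothing more can be done
None
```

The lunch carrier is assembled and handed in at about 30 s of robot time: deep, divided and shallow tins and the lid each went home at the expected height, and I touched none of the bystander objects.

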